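# Push the tall blank behind the lip of the sprung edge holder and hold it home

### The arm

A 6-joint arm with a two-finger parallel gripper is mounted at the origin on a cart in front of the work surface, level with it; the furniture and walls round the work are solid. World frame = base frame: x ahead of the robot, y to its left, z up, the work surface at z = 0. Lengths are in m, angles in rad, forces in N, time in s.
With the tool pointing down it reaches from about 0.275 to 0.875 m from the base axis. Payload 12.5 kg.
Tool frame: the origin (TCP) lies on the centre line of the jaws, within the pads' length; the fingertips stand r.finger_overhang ahead of it and the grasp point (between the pads) lies 3 mm ahead of it (r.finger_overhang is the distance from the TCP to the fingertips, in m); z points along the fingers, y is the line along which they close (so a half turn about z gives the same grasp; the last joint's range is limited). The gripper opens to 85 mm and grips with 20 to 120 N. Pads are 22 mm wide; open, the fingers measure 114 mm over their backs; the gripper's body (76 mm by 85 mm) begins 54 mm behind the grasp point. The pads swing forward as they close: fully open they stand 13 mm farther back than shut.
Start: joints at [1.113, 0.351, 1.652, -0, 1.139, -0.085], TCP at [0.2, 0.512, 0.253] pointing down, gripper open.
Joint ranges: [-2.75, 2.75], [-0.79, 2.1], [0.01, 2.65], [-1.57, 4.71], [0.07, 3.14], [-2.87, 2.87]. Speed limits (rad/s): [2.22, 2.22, 2.79, 3.14, 3.14, 3.14].

### API

Orientations are given as a unit quaternion [x, y, z, w].
In Python, from cell import r, optics gives the robot as it stands. The module is installed in compiled form; this text tells all that it offers. Calls block until the motion is done:
- r.move_to(position, orientation): joint-space move of the TCP to a pose.
- r.move_linear(position, rot=None, vel=0.15): straight line of the TCP; rot=None keeps the orientation; vel is the mean speed in m/s.
- r.set_joints(angles): joint-space move.
- r.set_gripper(opening, squeeze=None): opening from 0.0 (shut) to 1.0 (fully open); squeeze is the grip in N (None keeps the last); returns when the fingers have stopped.
- r.sleep(seconds).
- r.inverse_kinematics(position, orientation): joint angles nearest the present ones, or None.
- optics.get_image(name): name is "scene" or "top" or "wrist"; returns a dict with "pixels" (384x512x3 uint8, red, green, blue), "depth" (384x512 float32, m along the optical axis (not along the pixel's ray), 0 where there is no reading), "fx", "fy", "cx", "cy" (pixels), "D" ([k1, k2, p1, p2, k3] as OpenCV has them; the pictures are not rectified), "camera_from_world" (4x4, takes a point from world to camera coordinates); the wrist camera has in their place "mount" (4x4, takes a point from camera to tool coordinates, whose origin is the TCP and whose axes are the flange's). Camera axes: x right, y down, z forward; pixel columns grow to the right and rows downward; lengths in m; the calibration is good to about 2 mm. A picture is of the moment at which its call begins: read the wrist's pose just before it.
A pose or a line that the arm cannot do raises r.PlanningError and nothing moves.
- r.hand_in(): hands the job in; it is judged then, once.
Readings, each from a call of its own:
- r.current_t(): time.
- r.current_q(): joint angles.
- r.current_qvel(): joint speeds.
- r.current_effort(): joint torques, N m.
- r.current_tool_pos(): TCP position.
- r.current_ee_rot(): TCP orientation.
- r.current_contact_force(): force on the tool from outside, world axes, zero at the start.
- r.current_torque(): the same for the moment, N m.
- r.current_opening(): opening from 0.0 (shut) to 1.0 (fully open).
- r.current_finger_force(): force on a finger pad.
Only numpy, scipy, OpenCV 4.12 (cv2) and the standard library are available. Lean on these libraries where they do the work, as an engineer would, in place of code of your own. Each camera call takes 0.05 s, during which the arm holds its last target. There are 200 camera calls.

### The job

Draw the tallest of the three wooden blanks straight up out of its slot in the comb rack and push its lower long edge down behind the lip of the aluminium edge holder, roughly centred along it, until the sprung foot inside is pressed fully down. Finish while still holding the blank there, upright and pressed home, so that a colleague can tighten the thumb screws: do not let go. Leave the other two blanks in their slots, and leave the round tin and the wooden pad block where they are.

Things in the scene. Friction and masses are not known exactly. Their poses are not given: they have to be found in the camera images.
- rack: Fixed wooden comb rack, 200 x 124 mm, 36 mm high; origin at the centre of its underside on the worktop. Two rows of teeth (each row 16 mm thick, at own y = -50 and +50 mm) form three slots that run along its own y, at own x = -60, 0 and +60 mm, each 14.5 mm wide. Slot floor 12 mm and tooth tops 36 mm above the worktop. A wooden blank stands on its long edge in each slot, its length along the slot; which blank is in which slot varies.
- blank: The tallest blank, the one to be moved: dark wooden slab 187 mm long, 69 mm high as it stands, 10 mm thick, about 0.12 kg. It stands loose on its long edge in the rack and rises 45 mm above the teeth. Origin in the middle of the large face that looks away from the robot; own x points up, own y along its length, own z through its thickness towards the robot (the wood reaches from z = 0 to 10 mm).
- blank_top (a point): Middle of the blank's upper long edge (mid-length, mid-thickness); 81 mm above the worktop as it stands in the rack. Axes as blank.
- blank_edge (a point): Middle of the blank's lower long edge (mid-length, mid-thickness), 69 mm below blank_top. Axes as blank.
- low_blank_a: Low dark wooden slab, 150 mm long, 34 mm high as it stands, 9 mm thick, in another slot of the rack; its top is 46 mm above the worktop. To be left there.
- low_blank_b: A second low dark wooden slab like low_blank_a, in the remaining slot. To be left there.
- holder: Fixed aluminium edge holder, base 76 x 130 x 12 mm; origin in the base's underside on the worktop, under the middle of the channel. An open-ended channel, 14 mm wide and 120 mm long, runs along its own y, between a lip on its own -x side (the side towards the robot, with two thumb screws) and a back plate on its +x side. The inner faces are upright up to 38 mm above the worktop, then both flare outward to a mouth 30 mm wide at 49 mm (overall top 50 mm).
- channel (a point): Middle of the channel at 38 mm above the worktop, where the upright part begins below the flares; axes as holder.
- foot (a joint): Sprung steel foot strip (11 x 110 mm) in the bottom of the channel: 0 = fully up (its top 30 mm above the worktop), 0.010 m = pressed fully down onto its stop (top 20 mm above the worktop; then the blank's top stands at 89 mm). The spring pushes back with about 5 N at 0, rising to 9 N at the stop, and raises the blank again if it is let go.
- wax_tin: Round tin, 67 mm across, 37 mm high, on the worktop beyond the work; origin under its middle. A bystander.
- pad_block: Wooden pad block with rounded edges, 72 x 84 mm, 34 mm high, on the worktop on the near side of the edge holder; origin under its middle. A bystander.

How it is judged:
On the way, in this order (a step that is already met when the one before it is completed fails the run):
1. the tall blank is gripped and drawn up clear of the rack's teeth, still over the rack (z of blank_edge in the frame of rack above 0.04 m and horizontal distance between blank_edge and rack below 0.1 m and contact force between the fingers and blank above 1 N), for 0.1 s.
2. its lower edge is behind the lip, inside the holder's channel (z of blank_edge in the frame of holder below 0.036 m and x of blank_edge in the frame of holder between -0.006 and 0.006 m), for 0.05 s.
At the end, for the whole second after the job is handed in: The tall blank stands behind the lip within 30 mm of mid-channel, leaning under 10 degrees, pressing the foot down over 8 of its 10 mm; the fingers still hold it (over 2 N), at rest. The other blanks have moved under 20 mm, the tin and pad block under 30 mm (value of joint foot above 0.008 m and z of blank_edge in the frame of holder below 0.0235 m and x of blank_edge in the frame of holder between -0.006 and 0.006 m and y of blank_edge in the frame of holder between -0.03 and 0.03 m and angle between the x axis of blank and the z axis of holder, either way round below 0.17 rad and contact force between blank and foot above 3 N and contact force between the fingers and blank above 2 N and linear speed of blank below 0.02 m/s and distance of each of low_blank_a, low_blank_b from where it was at the start of the episode below 0.02 m and distance of each of wax_tin, pad_block from where it was at the start of the episode below 0.03 m); the arm keeps its last pose, push and grip.
It fails at once if another blank is pulled from its slot or shoved (distance of any of low_blank_a, low_blank_b from where it was at the start of the episode above 0.02 m).
It fails at once if the tin or the pad block is pushed away (distance of any of wax_tin, pad_block from where it was at the start of the episode above 0.03 m).
It also fails if it takes over 40 s, if anything falls off the work surface, if the arm or the gripper's body presses on something with over 40 N, if the wrist force passes 120 N, or if a joint passes its speed limit or range.

## Working session

There is one attempt and no reset: what is moved stays moved. The work goes in short steps, each a Python script; the robot and the scene stay as the last script left them, time stands still between calls to the robot, and variables do not carry over. Pictures are saved under pics/ and viewed, at most 10 in all, crops included, and the job is handed in when it is done.

```bash
mkdir -p pics
cat > h.py <<'E'
import numpy as np, cv2
from cell import r, optics
def cloud(im, T=None):
    "world points (H,W,3), nan where no depth; T = world_from_camera"
    d=im["depth"].astype(float); h,w=d.shape
    K=np.array([[im["fx"],0,im["cx"]],[0,im["fy"],im["cy"]],[0,0,1]])
    uv=np.stack(np.meshgrid(np.arange(w),np.arange(h)),-1).reshape(-1,1,2).astype(float)
    n=cv2.undistortPoints(uv,K,np.array(im["D"],float)).reshape(h,w,2)
    P=np.dstack([n*d[...,None],d]); P[d<=0]=np.nan
    if T is None: T=np.linalg.inv(im["camera_from_world"])
    return P@T[:3,:3].T+T[:3,3]
E
python3 - <<'E'
from h import *
for n in("scene","top"):
    im=optics.get_image(n); cv2.imwrite(f"pics/{n}0.png",im["pixels"][...,::-1]); np.save(f"pics/{n}0.npy",cloud(im)); 
print(r.current_t(),r.finger_overhang,r.current_ee_rot())
P=np.load("pics/top0.npy")
# height map
z=P[...,2]; v=np.nan_to_num(np.clip(z*2500,0,255)).astype(np.uint8)
cv2.imwrite("pics/topz.png",cv2.applyColorMap(v,cv2.COLORMAP_JET))
E
python3 -c "
import cv2,numpy as np
a=cv2.imread('pics/top0.png');b=cv2.imread('pics/topz.png');cv2.imwrite('pics/both.png',np.vstack([a,b])[:, :][:768])
c=cv2.resize(np.vstack([a,b]),(400,600));cv2.imwrite('pics/both.png',c)"
```

```text
0.1 0.022 [ 1.85339243e-01  9.82674463e-01 -4.94883026e-04 -1.39800720e-04]
```

View pics/top0.png

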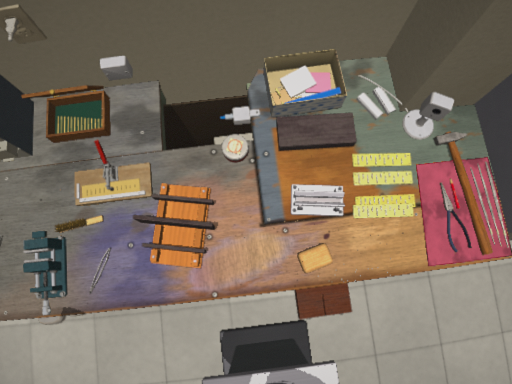

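View pics/topz.png

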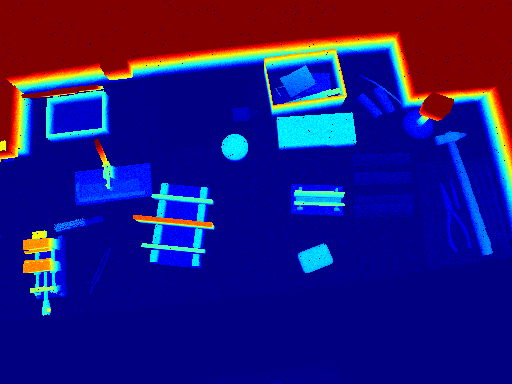

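View pics/scene0.png

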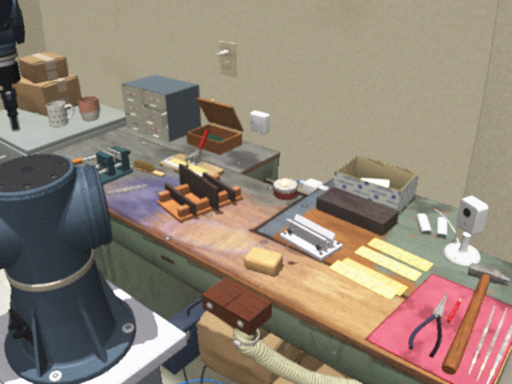

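The top view shows the rack at about (180,225), with the tall blank in its middle slot running (134,217)–(214,226). The holder is at (318,200), the pad at (315,258) and the tin at (235,147). Next I fit positions from depth.

Run:
```python
from h import *
P=np.load("pics/top0.npy"); z=P[...,2]
def fit(name,box,lo,hi):
    u0,u1,v0,v1=box; Q=P[v0:v1,u0:u1].reshape(-1,3); Q=Q[(Q[:,2]>lo)&(Q[:,2]<hi)]
    (c,s,a)=cv2.minAreaRect(Q[:,:2].astype(np.float32)); 
    w,V=np.linalg.eigh(np.cov(Q[:,:2].T)); d=V[:,1]*np.sign(V[1,1])
    print(name,len(Q),"rect c",np.round(c,4),"s",np.round(s,4),round(a,2),"mean",Q.mean(0).round(4),"major",d.round(4),"yaw of own y(deg from +y)",np.degrees(np.arctan2(-d[0],d[1])).round(2))
fit("tall",(125,220,205,240),.07,.09)
fit("lowA",(145,220,185,208),.041,.055)
fit("lowB",(135,220,238,260),.041,.055)
fit("holder",(285,350,180,220),.006,.06)
fit("holder top",(285,350,180,220),.046,.06)
fit("lip/back a",(285,350,180,199),.046,.06)
fit("lip/back b",(285,350,199,220),.046,.06)
fit("pad",(290,340,235,280),.02,.05); fit("tin",(215,255,130,165),.03,.05)
fit("rack",(145,216,175,275),.03,.042)
print("table z",np.nanmedian(z[225:235,240:280]))
```

```text
tall 380 rect c [0.5192 0.1789] s [0.1838 0.0104] 77.74 mean [0.5187 0.1787 0.0791] major [0.212  0.9773] yaw of own y(deg from +y) -12.24
lowA 238 rect c [0.5866 0.157 ] s [0.1494 0.0291] 77.34 mean [0.5765 0.1579 0.0458] major [0.2135 0.9769] yaw of own y(deg from +y) -12.33
lowB 249 rect c [0.4607 0.1914] s [0.1495 0.0093] 77.89 mean [0.4603 0.1902 0.0459] major [0.2112 0.9774] yaw of own y(deg from +y) -12.19
holder 1578 rect c [ 0.54  -0.172] s [0.1315 0.0772] 81.14 mean [ 0.5367 -0.1687  0.0254] major [0.1766 0.9843] yaw of own y(deg from +y) -10.17
holder top 215 rect c [ 0.536  -0.1714] s [0.1187 0.0356] 81.22 mean [ 0.5361 -0.1717  0.0487] major [0.1282 0.9918] yaw of own y(deg from +y) -7.36
lip/back a 111 rect c [ 0.5499 -0.1736] s [0.1187 0.0074] 81.22 mean [ 0.5501 -0.1759  0.0485] major [0.1571 0.9876] yaw of own y(deg from +y) -9.04
lip/back b 104 rect c [ 0.5218 -0.1692] s [0.1183 0.0067] 80.69 mean [ 0.5212 -0.1672  0.0489] major [0.1569 0.9876] yaw of own y(deg from +y) -9.02
pad 685 rect c [ 0.3968 -0.1424] s [0.0525 0.0751] 14.33 mean [ 0.3963 -0.141   0.0329] major [-0.2183  0.9759] yaw of own y(deg from +y) 12.61
tin 533 rect c [0.6955 0.0186] s [0.0656 0.0663] 84.09 mean [0.6948 0.0176 0.0363] major [0.9773 0.2119] yaw of own y(deg from +y) -77.77
rack 937 rect c [0.5179 0.1715] s [0.1673 0.1924] 78.2 mean [0.5178 0.1719 0.0358] major [-0.9773  0.2119] yaw of own y(deg from +y) 77.77
table z 0.0002262009796888398
```

```bash
cat >> h.py <<'E'
from scipy.spatial.transform import Rotation as R
def quat(yaw,s):
    "tool down, tool x along +-(own y at yaw)"
    x=s*np.array([-np.sin(yaw),np.cos(yaw),0]); z=np.array([0,0,-1.]); 
    return R.from_matrix(np.column_stack([x,np.cross(z,x),z])).as_quat()
def wrist():
    p,q=np.array(r.current_tool_pos()),r.current_ee_rot()
    im=optics.get_image("wrist"); T=np.eye(4); T[:3,:3]=R.from_quat(q).as_matrix(); T[:3,3]=p
    return im,cloud(im,T@im["mount"])
E
python3 - <<'E'
from h import *
D=np.radians
for s in(1,-1):
    for p,y in (([.519,.179,.071],-12.2),([.536,-.1715,.08],-9),([.536,-.1715,.25],-9)):
        q=r.inverse_kinematics(p,quat(D(y),s)); print(s,p,None if q is None else np.round(q,2))
print(optics.get_image("wrist")["mount"].round(3))
E
```

```text
1 [0.519, 0.179, 0.071] [ 0.25  0.6   1.78 -0.    0.76  0.46]
1 [0.536, -0.1715, 0.08] [-0.39  0.61  1.74 -0.    0.79 -0.24]
1 [0.536, -0.1715, 0.25] [-0.39  0.38  1.62 -0.    1.14 -0.24]
-1 [0.519, 0.179, 0.071] [ 0.25  0.6   1.78 -0.    0.76 -2.68]
-1 [0.536, -0.1715, 0.08] None
-1 [0.536, -0.1715, 0.25] None
[[ 0.001 -0.957 -0.29   0.073]
 [ 1.     0.     0.001 -0.001]
 [-0.001 -0.29   0.957 -0.121]
 [ 0.     0.     0.     1.   ]]
```

```bash
python3 - <<'E'
from h import *
D=np.radians
def fit(name,P,c,yaw,rx,ry,lo,hi):
    a=np.array([[np.cos(yaw),np.sin(yaw)],[-np.sin(yaw),np.cos(yaw)]])
    Q=P.reshape(-1,3); Q=Q[np.isfinite(Q[:,2])]; L=(Q[:,:2]-c)@a.T
    m=(abs(L[:,0]-rx[0])<rx[1])&(abs(L[:,1])<ry)&(Q[:,2]>lo)&(Q[:,2]<hi); Q=Q[m]; L=L[m]
    (cc,s,an)=cv2.minAreaRect(Q[:,:2].astype(np.float32)); k=np.polyfit(L[:,1],L[:,0],1)
    print(name,len(Q),"rect",np.round(cc,4),np.round(s,4),round(an,2),"z",np.median(Q[:,2]).round(4),"local min/max",L.min(0).round(4),L.max(0).round(4),"yaw",np.degrees(yaw-np.arctan(k[0])).round(2))
for n,c,y in(("hold",[.536,-.1715],-9),("rack",[.519,.179],-12.2)):
    c=np.array(c); r.move_to([*c,.28],quat(D(y),1)); r.sleep(.3)
    im,P=wrist(); cv2.imwrite(f"pics/w_{n}.png",im["pixels"][...,::-1]); np.save(f"pics/w_{n}.npy",P)
    print(r.current_t(),r.current_tool_pos())
    if n=="hold":
        fit("lip",P,c,D(y),(-.015,.012),.08,.046,.056); fit("back",P,c,D(y),(.015,.012),.08,.046,.056)
        fit("both",P,c,D(y),(0,.03),.08,.046,.056); fit("foot",P,c,D(y),(0,.008),.08,.025,.034)
    else: fit("blank",P,c,D(y),(0,.02),.12,.074,.09)
E
python3 -c "
import cv2,numpy as np
cv2.imwrite('pics/w.png',cv2.resize(np.hstack([cv2.imread('pics/w_hold.png'),cv2.imread('pics/w_rack.png')]),(800,300)))"
```

```text
3.1917 [ 0.53604255 -0.17134571  0.28000267]
lip 384 rect [ 0.5224 -0.1688] [0.1199 0.0063] 80.56 z 0.0481 local min/max [-0.0168 -0.0593] [-0.0103  0.0605] yaw -9.46
back 377 rect [ 0.5516 -0.1735] [0.1202 0.0064] 80.59 z 0.0482 local min/max [ 0.0124 -0.0596] [0.0188 0.0605] yaw -8.92
both 761 rect [ 0.537  -0.1712] [0.1203 0.0354] 81.22 z 0.0482 local min/max [-0.0168 -0.0596] [0.0188 0.0605] yaw -9.72
foot 705 rect [ 0.5361 -0.1713] [0.1096 0.0122] 81.29 z 0.03 local min/max [-0.006  -0.0546] [0.0064 0.055 ] yaw -8.56
4.8583 [0.51914414 0.17859018 0.27997246]
blank 1293 rect [0.5212 0.1792] [0.1856 0.009 ] 77.62 z 0.0797 local min/max [-0.0027 -0.0921] [0.0067 0.0934] yaw -12.45
```

View pics/w.png

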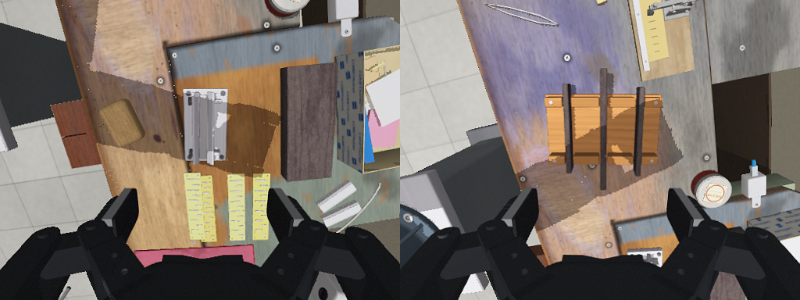

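The wrist pictures agree with the top view: the holder's channel is left of centre in the left half, and the tall blank is in the rack's middle slot in the right half. The channel is at (0.5365, -0.1713), yaw -9°, and the blank at (0.520, 0.179), yaw -12.3°. Next I grasp and lift.

Run:
```python
from h import *
q=quat(np.radians(-12.3),1); r.set_gripper(.55)
r.move_to([.5203,.179,.13],q); r.move_linear([.5203,.179,.071],vel=.1)
print(r.current_contact_force())
r.set_gripper(0,60); r.sleep(.2)
print(r.current_opening(),r.current_finger_force(),r.current_contact_force())
r.move_linear([.5203,.179,.13],vel=.08); r.sleep(.3)
print(r.current_finger_force(),r.current_contact_force(),r.current_tool_pos())
r.move_linear([.5203,.179,.22],vel=.15)
print(r.current_opening(),r.current_t(),r.current_contact_force())
im=optics.get_image("scene"); cv2.imwrite("pics/lift.png",im["pixels"][80:280,120:380][...,::-1].repeat(2,0).repeat(2,1))
im,P=wrist(); Q=P.reshape(-1,3); q0=R.from_quat(r.current_ee_rot()); L=q0.inv().apply(Q-r.current_tool_pos())
m=(abs(L[:,1])<.012)&(abs(L[:,0])<.12)&(L[:,2]>-.03)&(L[:,2]<.08)&(L[:,0]>.014); L=L[m]
print(len(L),"len end",np.percentile(L,[1,50,99],axis=0).round(4))
top=L[(L[:,2]<np.percentile(L[:,2],5)+.006)]; print("yaw/pitch of top edge",np.degrees(np.polyfit(top[:,0],top[:,1],1)[0]),np.degrees(np.polyfit(top[:,0],top[:,2],1)[0]),top.min(0),top.max(0))
```

```text
[0.06175874 0.27253231 0.1458114 ]
0.1107948732217626 59.63286280632019 [-0.44873582 -0.56599387  6.42754656]
58.688764572143555 [ 0.14276598  0.63975642 -1.93820229] [0.52017633 0.17896628 0.1296805 ]
0.1042082711606965 9.2833 [-0.05042197  0.92062616 -2.07766353]
4773 len end [[ 0.0151 -0.0045 -0.0107]
 [ 0.0586  0.0004 -0.0089]
 [ 0.092   0.0052 -0.0069]]
yaw/pitch of top edge 0.1964466205030492 -0.931092289971093 [ 0.01401872 -0.00479751 -0.01159366] [ 0.09308755  0.00530637 -0.00587129]
```

View pics/lift.png

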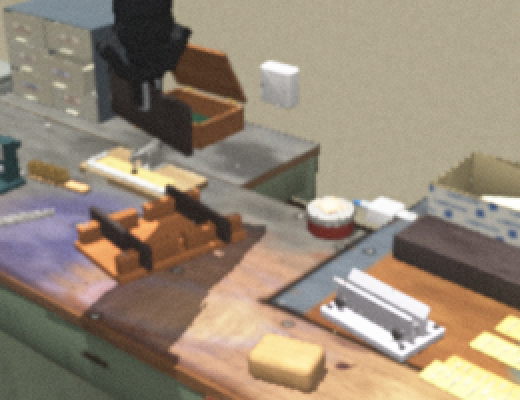

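The blank is held upright at mid-length, clear of the rack at about (150,110) in the crop, and both low blanks are still in their slots. Next I carry it over and insert it, watching the force.

Run:
```python
from h import *
q=quat(np.radians(-9),1); c=[.5363,-.1713]
a,b=np.array([.5203,.179]),np.array(c)
r.move_to([*c,.22],q); r.move_linear([*c,.125],vel=.12); r.sleep(.3)
f0=np.array(r.current_contact_force()); print("f0",f0,r.current_t())
for z in [.115,.11,.105,.1,.097,.094,.091,.089,.087,.085,.083,.0815,.0805,.08,.0795,.079,.0785]:
    r.move_linear([*c,z],vel=.03); r.sleep(.1)
    f=np.array(r.current_contact_force())-f0; print(z,f.round(1),np.array(r.current_tool_pos()).round(4),round(r.current_finger_force(),1))
    if abs(f[:2]).max()>12 or f[2]>22: print("stop");break
print(r.current_t(),r.current_torque())
im=optics.get_image("scene"); cv2.imwrite("pics/ins.png",im["pixels"][150:300,220:400][...,::-1].repeat(3,0).repeat(3,1))
```

```text
f0 [ 0.61182927  0.08466113 -1.26583475] 11.9417
0.115 [-0.4 -0.8 -0.3] [ 0.5364 -0.1713  0.115 ] 58.7
0.11 [-0.9 -0.1 -0.7] [ 0.5363 -0.1713  0.11  ] 58.7
0.105 [-0.5  0.3 -0.2] [ 0.5363 -0.1713  0.105 ] 58.7
0.1 [ 0.1  0.2 -0.2] [ 0.5363 -0.1713  0.1   ] 58.7
0.097 [-0.9 -0.6 -0.5] [ 0.5363 -0.1713  0.097 ] 58.7
0.094 [-0.6  1.2  0.1] [ 0.5363 -0.1713  0.094 ] 58.7
0.091 [-0.3 -0.2 -0.8] [ 0.5363 -0.1713  0.091 ] 58.7
0.089 [ 0.3 -0.2  4.9] [ 0.5366 -0.1714  0.0893] 59.2
0.087 [ 0.6 -0.6  4. ] [ 0.5365 -0.1714  0.0872] 59.4
0.085 [ 0.8 -0.3  6. ] [ 0.5365 -0.1714  0.0851] 59.5
0.083 [ 0.9 -1.1  6.6] [ 0.5365 -0.1714  0.0832] 59.6
0.0815 [ 0.1 -0.6  7.8] [ 0.5365 -0.1714  0.0818] 59.7
0.0805 [ 0.  -1.3  7.6] [ 0.5365 -0.1714  0.0808] 59.7
0.08 [ 1.2 -0.6  8.2] [ 0.5365 -0.1714  0.0803] 59.8
0.0795 [-0.1 -0.7  7.6] [ 0.5365 -0.1714  0.0798] 59.8
0.079 [-0.2 -0.3 11.1] [ 0.5366 -0.1714  0.0796] 60.3
0.0785 [-2.7  0.6 16. ] [ 0.5367 -0.1714  0.0795] 61.1
18.325 [ 0.09027825  0.32760968 -0.00657029]
```

View pics/ins.png

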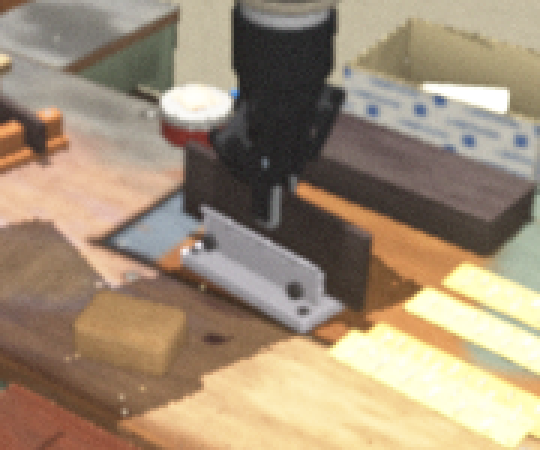

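The blank stands upright behind the lip, roughly from (190,170) to (365,270). The force rose along the spring to about 8 N, then climbed sharply at TCP z = 0.0795, exactly where the stop should be.

Run:
```python
from h import *
r.sleep(.5); print(r.current_contact_force(),r.current_finger_force(),r.current_tool_pos()); print(r.hand_in())
```

```text
[-2.14914116  0.07190836 16.27029592] 61.146565675735474 [ 0.53663459 -0.17144475  0.07954917]
the job is handed in; nothing more can be done
None
```

I handed the job in with the tall blank upright behind the holder's lip, about mid-channel, pressed down to the foot's stop with about 16 N and still gripped at about 61 N; the official verdict wasn't shown.

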